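# Free a sample tin from the paint mixer's unmarked clamp screw

### The job

Take the clamp off the tin in the paint mixer and draw the tray out for me. Nobody knows which way that clamp screw is threaded, so feel it both ways with the crank: one way it soon comes hard, and there nip it just lightly and never force it; then wind it the other way until the clamp foot is well clear of the tin. After that pull the tray out to its stop with the tin still standing in its ring, and leave the things on the counter alone.

Things in the scene. Friction and masses are not known exactly. Their poses are not given: they have to be found in the camera images.
- mixer: Grey steel bench mixer for paint tins, fixed, 275 x 150 mm. Base housing (top 46 mm above the counter), column at its back (x = 65 to 150 mm), over-arm (42 mm wide, 165 to 195 mm above the counter) with a vertical clamp screw. Origin on the screw's axis at counter height, z up; the tray draws out along its -x axis, base front edge at x = -125 mm. Its place and yaw vary.
- screw_axis (a point): Point on the clamp screw's axis, 233 mm up, fixed to the mixer, axes as the mixer's. Either way the screw first turns evenly at 0.15 N m (2.5 N at the crank knob) and stays where left; loosening lasts at least 1.4 turns. Tightening, it comes hard after 0 to 0.45 rad, then the force climbs 1.4 N per mm of knob travel: 6 to 9 N at the knob is a light nip, 14 N too much. Which way tightens must be felt.
- crank_knob (a point): Middle of the crank's black upright knob, 21 mm in diameter, 40 mm tall; it spins freely on its pin, so it can be held without turning the wrist while the crank goes round. Circle of 60 mm radius about the screw axis. 233 mm above the counter when hard tight; knob and foot rise 8 mm per turn of loosening. As found the crank points roughly along the mixer's -y. Crank bar top 23 mm below this point.
- foot_pad (a point): Centre of the underside of the clamp foot, a rubber pad 40 mm in diameter under the screw; it rises with the screw without turning. Hard tight it is 130 mm above the counter, on the tin's lid, 5 mm below the rim: 5 mm of rise brings it level with the rim. Tightening drags it springily round, by 1 rad per 5 N m of torque: 0.03 rad at first, more once the screw is hard.
- tin: Blue and white lever-lid tin, 60 mm in diameter, 76 mm tall, about 0.3 kg; its lid lies 5 mm below the rim in a recess 47 mm across. Origin at the centre of its underside, z up. It stands loose in the tray's ring under the clamp foot.
- nest (a point): Centre of the tray's top face inside the tin's ring (63 mm inside, 10 mm high), 59 mm above the counter; moves with the tray.
- tray (a joint): How far the aluminium tray is drawn out, in m: 0 pushed in, 0.100 at its stop. It takes 2 to 3 N.
- tray_knob (a point): Middle of the tray's black upright pull knob, 20 mm in diameter, 36 mm tall (68 to 104 mm above the counter), on the tray's tongue (36 mm wide, top 59 mm above the counter), 137 mm from the nest along the mixer's -x. Moves with the tray.
- tin_blue: Bystander: a second tin of the same kind, 60 mm across, 76 mm tall, standing on the counter. Origin: centre of its underside.
- tin_green: Bystander: a yellow and green tin of the same size standing on the counter. Origin: centre of its underside.
- tape: Bystander: roll of masking tape lying flat, 104 mm across, 25 mm high. Origin: centre of its underside.
- brush: Bystander: flat paint brush lying on the counter, about 190 mm long along its x axis, 20 mm high. Origin: about its middle, at counter height.
- lid_mallet: Bystander: mallet with wooden handle and rubber head, lying along its x axis from -45 mm (handle end) to 139 mm (head, 75 mm wide, 48 mm high). Origin at counter height.
- tin_opener: Bystander: small steel tin opener lying along its x axis from -82 mm (loop, 34 mm wide) to 49 mm, 12 mm high. Origin at counter height.
- stir_stick: Bystander: wooden stirring stick lying flat, 260 x 24 x 5 mm, long along its x axis. Origin: centre of its underside.
Not all that is in view belongs to the job. What is shaped like the tin but purple or red is not meant.

How it is judged:
On the way, in this order (a step that is already met when the one before it is completed fails the run):
1. the clamp screw has been nipped in its tightening direction (about 4.6 N at the knob, which drags the foot round by 0.055 rad) (angle between the x axis of foot_pad and the x axis of mixer, either way round above 0.055 rad), for 0.05 s.
2. the clamp has been loosened until its foot is clear of the tin's rim (risen at least 5.5 mm from hard tight) (z of foot_pad in the frame of mixer above 0.1355 m), for 0.2 s.
At the end, for the whole second after the job is handed in: The tray is drawn out to its stop (at least 93 of 100 mm), the clamp foot is still at least 5.5 mm above its hard-tight height, and the tin stands upright (within 0.08 rad) and at rest in its ring (within 6 mm of the centre, seated within 3 mm of the tray) (value of joint tray above 0.093 m and z of foot_pad in the frame of mixer above 0.1355 m and horizontal distance between tin and nest below 0.006 m and z of tin in the frame of nest below 0.003 m and angle between tin's own z axis and vertical below 0.08 rad and linear speed of tin below 0.02 m/s); the robot touches nothing.
It fails at once if the clamp screw is overtightened (about 14 N at the knob, which drags the foot round by 0.17 rad) (angle between the x axis of foot_pad and the x axis of mixer, either way round above 0.17 rad).
It fails at once if the tin is tipped by more than 0.25 rad (angle between tin's own z axis and vertical above 0.25 rad).
It fails at once if the tray is drawn out by more than 15 mm while the foot is still down inside the tin's rim (value of joint tray above 0.015 m and z of foot_pad in the frame of mixer below 0.135 m).
It fails at once if a thing lying on the counter is moved by more than 20 mm (distance of any of tin_blue, tin_green, tape, brush, lid_mallet, tin_opener, stir_stick from where it was at the start of the episode above 0.02 m).
It also fails if it takes over 61 s, if anything falls off the work surface, if the arm or the gripper's body presses on something with over 40 N, if the wrist force passes 120 N, or if a joint passes its speed limit or range.

### The arm

A 6-joint arm with a two-finger parallel gripper is mounted at the origin on the work surface. World frame = base frame: x ahead of the robot, y to its left, z up, the work surface at z = 0. Lengths are in m, angles in rad, forces in N, time in s.
With the tool pointing down it reaches from about 0.3 to 0.875 m from the base axis. Payload 6.4 kg.
Tool frame: the origin (TCP) lies between the finger pads; the fingertips stand 8 mm ahead of it and the grasp point (between the pads) lies 11 mm behind it; z points along the fingers, y is the direction in which the jaws open and shut (so a half turn about z gives the same grasp; the last joint's range is limited). The gripper opens to 88 mm and grips with 3 to 60 N. Pads are 18 mm wide; open, the fingers measure 123 mm over their backs; the gripper's body (75 mm by 187 mm) begins 45 mm behind the grasp point.
Start: joints at [1.017, 0.181, 1.607, -0, 1.354, -0.206], TCP at [0.196, 0.541, 0.247] pointing down, gripper open.
Joint ranges: [-2.99, 2.99], [-0.89, 2.07], [0.3, 2.58], [-1.14, 4.28], [0, 2.63], [-3.12, 3.12]. Speed limits (rad/s): [2.57, 2.57, 3.01, 3.14, 3.14, 3.14].

### API

Orientations are given as a 3x3 rotation matrix whose columns are the frame's x, y, z axes.
In Python, from cell import sensors, get_image, camera_info, robot, cut_out gives the robot as it stands.
- The arm moves only by the tool carry_out, never from a script. Its argument "targets" is a list of rows, each a list of 7 numbers: the shift along the tool's x, y, z in m, then the turn, a rotation vector about the tool's x, y, z in rad, then the closure in counts, from 0 (fully open) to 255 (shut). In form: [[x, y, z, wx, wy, wz, hand], ...]. A call has 1 to 10 rows; each row shifts and turns the pose as measured when the row begins, along the tool's axes as they then stand; what a row does not reach is not made up. A row lasts 1/10 s, in which the tool goes at most 50 mm and 8.59 degrees, less where a joint would pass 70% of its speed; a pose out of reach is approached as far as the arm can. A call is refused whole if a number of a shift passes 0.05 or a number of a turn 0.15, either way. A call with a gripper value outside its range is refused whole. The fingers move at their own pace and stop on an object; "newtons" is the grip in N (left out, the last holds). Time passes only in rows, so rows that do not move let the fingers close. It gives the time, the measured TCP pose, the force and the opening at its end, in the units of the state.
- sensors.get_state(): the state, without advancing time (a new reading comes with each control period).
- get_image(name): name is "side" or "top" or "wrist"; returns the picture (384x512x3 uint8, red, green, blue); there is no depth.
- camera_info(name): a dict with "K" (3x3 intrinsics, pixels), "origin" and "rotation" of the camera in the world. Camera axes: x right, y down, z forward; pixel columns grow to the right and rows downward; lengths in m; the calibration is good to about 2 mm. A picture is of the moment at which its call begins: read the wrist's pose just before it. camera_info takes no time and is no camera call; for the wrist camera it gives the pose at the moment of the call.
- robot.finish_job(): hands the job in, once; it reports no verdict.
Trained networks look in the newest picture that a camera, given by its name, has taken for a name from the list of things; names that differ only in an ending like _2 or _b are one class to them, and where a whole thing is asked for, a point or a joint stands for the part that bears it (a point fixed in the world has none). Each returns a list of dicts, best first, with "score" (0 to 1); they miss things now and then, are a little off and sometimes report something else, mostly with a low value. They report only what shows in the picture. A call takes as long as a camera call. They do not tell look-alikes from the thing itself.
- cut_out(camera, name): "pixels" (384x512 bool, what is visible of it) and "location" ([row, column] in pixels, amid what is visible of it).
The state is a dict: "time": time; "q": joint angles; "joint_vel": joint speeds; "joint_efforts": joint torques, N m; "position": TCP position; "tcp_rot": TCP orientation; "wrist_force": force on the tool from outside, world axes, zero at the start; "torque": the same for the moment, N m; "grip_width": opening from 0.0 (shut) to 1.0 (fully open).
Only numpy, scipy, OpenCV 4.12 (cv2) and the standard library are available. Lean on these libraries where they do the work, as an engineer would, in place of code of your own. Each camera call takes 0.05 s, during which the arm holds its last target. There are 200 camera calls.

## Working session

There is one attempt and no reset: what is moved stays moved. The work goes in short steps, Python scripts to look and compute and a tool call to move; the robot and the scene stay as the last step left them, time stands still between calls to the robot, and variables do not carry over. Pictures are saved under pics/ and viewed, on a budget of 10 in all, crops included, one or two more only if the job needs it, and the job is handed in when it is done.

Besides the shell and the picture viewer there is one more tool, called as a command line: name --pt "numbers of a row" for each row, then --argument value for the rest. carry_out: Moves the arm, as the interface text tells. Its arguments: {"type":"object","properties":{"targets":{"type":"array","items":{"type":"array","items":{"type":"number"}}},"newtons":{"type":"number"}},"required":["targets"]}

```bash
mkdir -p pics; ls; cat > h.py <<'E'
import numpy as np, cv2
from cell import sensors,get_image,camera_info,robot,cut_out
def save(im,n): cv2.imwrite(f'pics/{n}.png',im[:,:,::-1])
def ray(cam,r,c):
    i=camera_info(cam);K=np.array(i['K']);R=np.array(i['rotation']);o=np.array(i['origin'])
    return o,R@np.linalg.inv(K)@np.array([c,r,1.])
def atz(cam,r,c,z):
    o,d=ray(cam,r,c);return o+d*(z-o[2])/d[2]
def proj(cam,p):
    i=camera_info(cam);K=np.array(i['K']);R=np.array(i['rotation']);o=np.array(i['origin'])
    v=K@(R.T@(np.array(p)-o));return v[:2]/v[2]
E
python3 - <<'E'
from h import *
a=get_image('top');b=get_image('side')
save(cv2.resize(np.vstack([a,b]),(450*1,675))[:600] if 0 else np.hstack([cv2.resize(a,(800,600))]),'top0');save(cv2.resize(b,(800,600)),'side0')
for cam in('top','side'):
    print(cam,camera_info(cam))
    for n in('crank_knob','tray_knob','tin','mixer','foot_pad'):
        try:
            for d in cut_out(cam,n)[:3]: print(n,d['score'],d['location'],d['pixels'].sum())
        except Exception as e: print(n,e)
s=sensors.get_state();print(s)
E
```

```text
pics
top {'K': array([[432.24682316,   0.        , 251.64648693],
       [  0.        , 432.24682316, 193.72808924],
       [  0.        ,   0.        ,   1.        ]]), 'origin': array([0.5091653 , 0.05045422, 1.28014445]), 'rotation': array([[ 0.01236589, -0.99850482,  0.05324676],
       [-0.99981619, -0.0131273 , -0.01397374],
       [ 0.01465183, -0.05306418, -0.99848361]])}
crank_knob 0.63 [213.4, 271.0] 89
tray_knob 0.68 [202.3, 254.1] 977
tin 0.9 [217.8, 350.0] 493
tin 0.8 [140.1, 350.0] 496
tin 0.72 [180.0, 348.5] 473
mixer 0.75 [194.0, 275.9] 5656
mixer 0.61 [201.2, 250.0] 877
mixer 0.47 [153.6, 151.6] 476
side {'K': array([[350.72772285,   0.        , 254.168103  ],
       [  0.        , 350.72772285, 189.37658209],
       [  0.        ,   0.        ,   1.        ]]), 'origin': array([ 0.25288227, -0.33576328,  0.77408496]), 'rotation': array([[ 0.77996618, -0.47531358,  0.4070992 ],
       [-0.62573007, -0.60342936,  0.49430242],
       [ 0.01070696, -0.64027338, -0.7680725 ]])}
crank_knob 0.74 [204.7, 252.8] 175
crank_knob 0.71 [228.2, 257.3] 1152
crank_knob 0.21 [224.3,
[... 328 characters left out ...]
76175e+00, -2.06285709e-01]), 'joint_vel': array([ 1.70005200e-04,  1.24219840e-03, -2.92351467e-04,  2.48798208e-03,
       -2.14440503e-03,  6.19959641e-05]), 'joint_efforts': array([ 1.22757651e-04, -4.33611917e+01, -3.42010653e+01,  7.03285681e-02,
        3.13398172e-02, -4.01096850e-05]), 'position': array([0.19599009, 0.54057096, 0.24670361]), 'tcp_rot': array([[-9.40104365e-01,  3.40886759e-01,  7.78347828e-06],
       [ 3.40886759e-01,  9.40104365e-01,  1.10416593e-06],
       [-6.94088636e-06,  3.69131590e-06, -1.00000000e+00]]), 'wrist_force': array([ 0.38924753, -0.25358968, -0.79667698]), 'torque': array([-0.01506364,  0.00798447, -0.06263889]), 'grip_width': 0.9996743733543825}
```

View pics/top0.png

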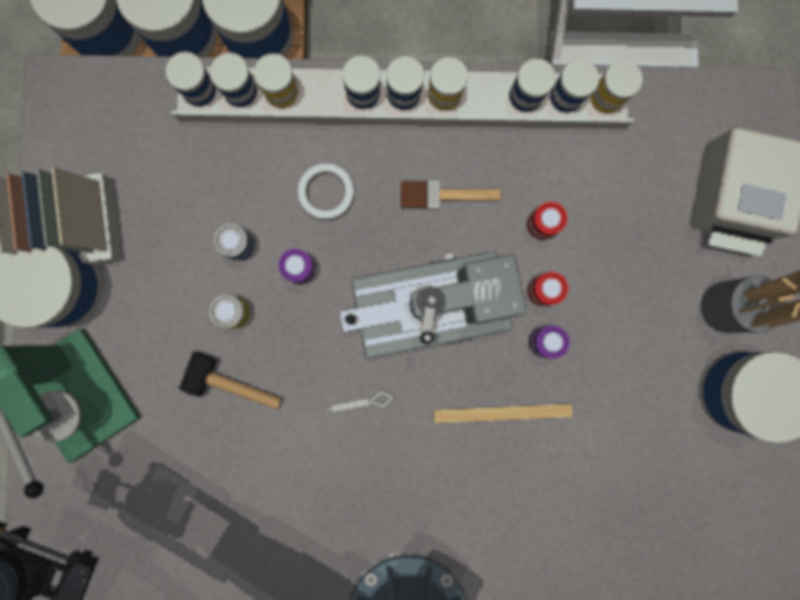

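View pics/side0.png

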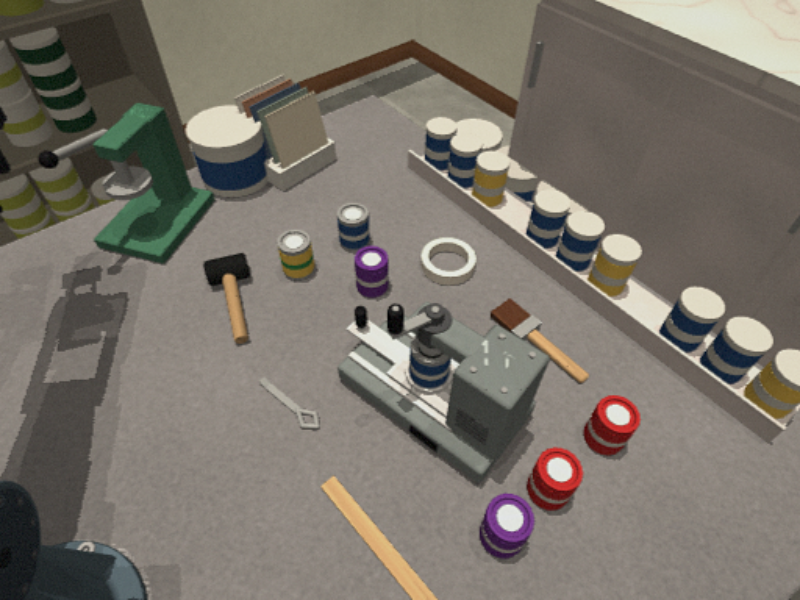

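The wanted parts sit on the grey mixer:
- **Crank knob:** top view (428,338), side view (396,318).
- **Tray knob:** top view (351,319), side view (361,317).
- **Look-alikes:** the green press's ball knob at top view (33,489), the purple tins at (296,266) and (551,342), and the red tins at (549,219) and (549,289). The blue and green tins at (231,240) and (229,311) are bystanders.

Next I'll triangulate both knobs.

```bash
cat > loc.py <<'E'
from h import *
from scipy.optimize import least_squares
ims={c:get_image(c) for c in('top','side')}
guess={'crank':{'top':(273.9,216.3),'side':(253.4,203.5)},'tray':{'top':(224.6,204.2),'side':(231,203)}}
for k,g in guess.items():
    px={}
    for c in g:
        m=(ims[c].max(2)<45).astype(np.uint8)
        n,l,st,ce=cv2.connectedComponentsWithStats(m)
        i=1+np.argmin(np.hypot(*(ce[1:]-g[c]).T)); px[c]=ce[i]; print(k,c,ce[i],st[i])
    f=lambda p:np.r_[[proj(c,p)-px[c] for c in px]].ravel()
    r=least_squares(f,[.5,.05,.15]);print(k,r.x,r.fun, 'top@z',atz('top',px['top'][1],px['top'][0],{'crank':.245,'tray':.097}[k]))
h=atz('top',300/800*512,430/800*512,.215);print('hub@.215',h)
for u,v in((354,277),(367,357),(515,330),(497,254)): print(atz('top',v*.64,u*.64,.046))
a=cv2.resize(ims['top'][155:235,205:345],(560,320),interpolation=cv2.INTER_CUBIC)
b=cv2.resize(ims['side'][175:310,205:360],(560,488),interpolation=cv2.INTER_CUBIC)[:270]
save(np.vstack([a,b]),'crop1')
E
python3 loc.py
```

```text
crank top [224.75  204.125] [223 203   4   3   8]
crank side [252.54966887 204.99337748] [248 195  10  19 151]
crank [0.56838518 0.09089008 0.07458543] [ 6.34340358 -8.85261253 -9.73546556  0.56837231] top@z [0.53860582 0.10002909 0.245     ]
tray top [224.75  204.125] [223 203   4   3   8]
tray side [230.41463415 202.2195122 ] [227 196   8  14  82]
tray [0.54296558 0.10736004 0.09186543] [ 0.00109161 -0.00160847 -0.00173223  0.00010947] top@z [0.54281509 0.10711706 0.097     ]
hub@.215 [ 0.57100679 -0.0225885   0.215     ]
[0.62118669 0.10558653 0.046     ]
[0.47532505 0.07967174 0.046     ]
[ 0.5278585  -0.19046218  0.046     ]
[ 0.66728349 -0.15684259  0.046     ]
```

```bash
sed -i "s/<45/<60/; s/(273.9,216.3)/(273.9,216.8)/" loc.py; python3 loc.py; python3 - <<'E'
from h import *
print(atz('top',216.3,273.9,.25))
E
```

```text
crank top [276. 217.] [276 217   1   1   1]
crank side [252.55696203 204.83544304] [248 195  10  19 158]
crank [ 0.50846394 -0.0224825   0.2432675 ] [-0.27680777  0.36945852  0.36546177 -0.01987123] top@z [ 0.50935626 -0.02301544  0.245     ]
tray top [224.17647059 204.05882353] [222 202   5   5  17]
tray side [230.40697674 202.3255814 ] [227 196   8  14  86]
tray [0.54352115 0.10884235 0.08945654] [ 0.08048893 -0.11867428 -0.12793427  0.0080921 ] top@z [0.54297605 0.1086873  0.097     ]
hub@.215 [ 0.57100679 -0.0225885   0.215     ]
[0.62118669 0.10558653 0.046     ]
[0.47532505 0.07967174 0.046     ]
[ 0.5278585  -0.19046218  0.046     ]
[ 0.66728349 -0.15684259  0.046     ]
[ 0.51095842 -0.01763839  0.25      ]
```

View pics/crop1.png

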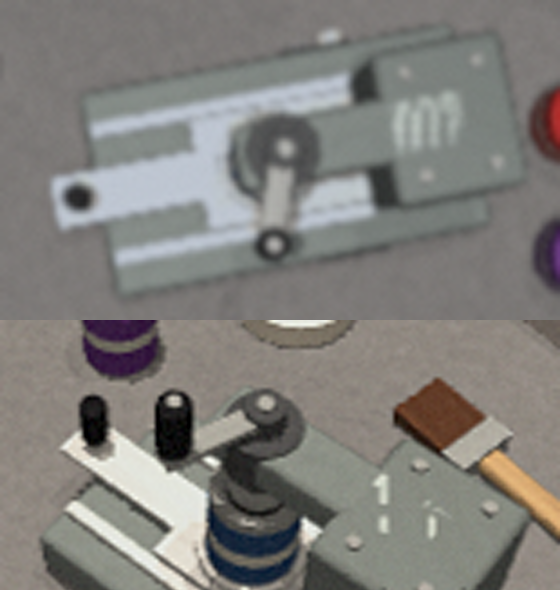

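The crop confirms it: crank knob at crop (273,243), screw nut at (286,148), tray knob at (77,197). I'll go above the crank knob.

carry_out --pt "0 0 -0.022 0 0 -0.13 0" --pt "0 0 -0.022 0 0 -0.13 0" --pt "0 0 -0.022 0 0 -0.13 0" --pt "0 0 -0.022 0 0 -0.13 0" --pt "-0.015 -0.043 0 0 0 0 0" --pt "-0.015 -0.043 0 0 0 0 0" --pt "-0.015 -0.043 0 0 0 0 0" --pt "-0.015 -0.043 0 0 0 0 0" --pt "-0.015 -0.043 0 0 0 0 0" --pt "-0.015 -0.043 0 0 0 0 0"

```text
time: 1.8
position: [0.3356, 0.3012, 0.3384]
tcp_rot: [[-0.979, -0.204, 0.002], [-0.204, 0.979, 0.001], [-0.002, 0.001, -1.0]]
wrist_force: [0.1, 0.7, -0.1]
grip_width: 1.001
```

carry_out --pt "-0.015 -0.043 0 0 0 0 0" --pt "-0.015 -0.043 0 0 0 0 0" --pt "-0.015 -0.043 0 0 0 0 0" --pt "-0.015 -0.043 0 0 0 0 0" --pt "-0.015 -0.043 0 0 0 0 0" --pt "-0.015 -0.043 0 0 0 0 0" --pt "-0.015 -0.043 0 0 0 0 0" --pt "0 0 0 0 0 0 0"

```text
time: 2.6
position: [0.506, 0.011, 0.3408]
tcp_rot: [[-0.98, -0.199, 0.009], [-0.199, 0.98, 0.001], [-0.009, -0.001, -1.0]]
wrist_force: [-0.4, 1.0, 0.5]
grip_width: 1.0
```

```bash
cat > w.py <<'E'
from h import *
import sys
s=sensors.get_state();print(s['time'],s['position'],s['tcp_rot'].round(3).tolist(),s['wrist_force'],s['grip_width'])
im=get_image('wrist');save(im,sys.argv[1]);i=camera_info('wrist');print(i['origin'],np.array(i['rotation']).round(3).tolist())
for p in([.511,-.018,.253],[.57,-.027,.215],[.543,.108,.104]): print(p,proj('wrist',p))
for n in('crank_knob','tray_knob'):
    for d in cut_out('wrist',n)[:2]: print(n,d['score'],d['location'],d['pixels'].sum())
E
python3 w.py wr1
```

```text
2.6 [0.50602846 0.01095073 0.3407931 ] [[-0.98, -0.199, 0.009], [-0.199, 0.98, 0.001], [-0.009, -0.001, -1.0]] [-0.40724687  0.95261122  0.54531125] 1.000331405967854
[ 0.43547007 -0.00137381  0.47872348] [[-0.2, 0.941, 0.274], [0.98, 0.192, 0.056], [0.0, 0.279, -0.96]]
[0.511, -0.018, 0.253] [218.51206879 196.78536103]
[0.57, -0.027, 0.215] [205.76393598 235.99175543]
[0.543, 0.108, 0.104] [312.41938874 203.19310117]
tray_knob 0.97 [192.5, 250.8] 3087
```

View pics/wr1.png

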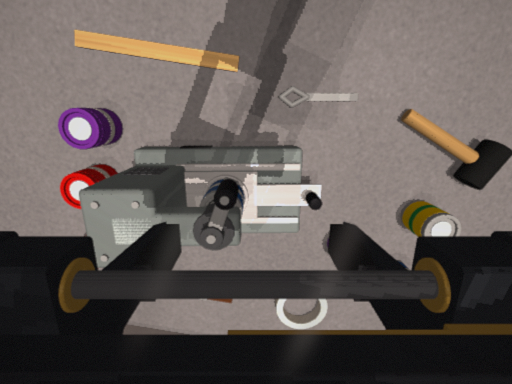

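The wrist view shows the crank knob's top at (228,197), the nut at (210,240) and the tray knob at (313,200). These are a few mm off the estimate, so I'll refine it.

```bash
python3 - <<'E'
from h import *
s=sensors.get_state();R=s['tcp_rot']
k=atz('wrist',197,228,.254);n=atz('wrist',239,210.5,.215);t=atz('wrist',197,311,.104)
print(k,n,t,np.linalg.norm((k-n)[:2]),np.linalg.norm((t-n)[:2]))
print('shift',R.T@(np.array([k[0],k[1],.226])-s['position']))
E
```

```text
[ 0.50826232 -0.00695573  0.254     ] [ 0.57162736 -0.01842213  0.215     ] [0.53284057 0.10655849 0.104     ] 0.06439415392591055 0.13086089267284234
shift [ 0.00139437 -0.02322155  0.11494277]
```

```bash
python3 - <<'E'
from h import *
im=get_image('wrist')
a=cv2.resize(im[165:260,190:330],(700,475),interpolation=cv2.INTER_CUBIC);save(a,'wr2')
print(proj('wrist',[.511,-.018,.253]),atz('side',197,253.2,.254),atz('side',204.8,252.55,.234))
print(atz('side',175+85*135/488,205+265*155/560,.215))
E
```

```text
[214.49176795 197.03465342] [ 0.51532251 -0.0145997   0.254     ] [ 0.51238425 -0.01653729  0.234     ]
[ 0.57270128 -0.02524825  0.215     ]
```

View pics/wr2.png

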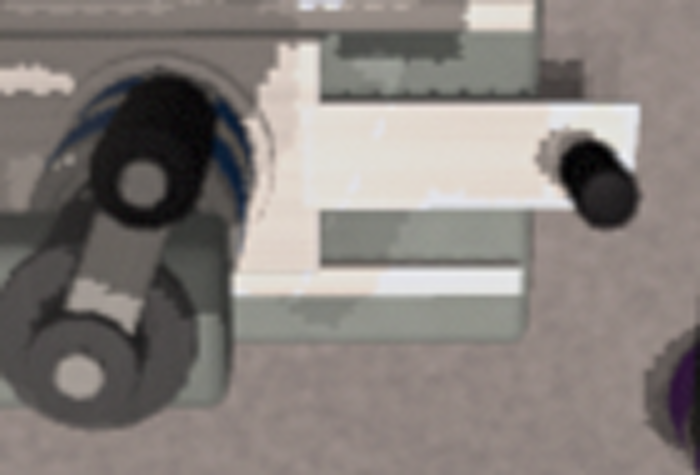

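Now that the arm is still, the crank knob's top is at (218.6,201.4), the nut at (206,240) and the tray knob's top at (311.4,204.6).

```bash
python3 - <<'E'
from h import *
s=sensors.get_state();R=s['tcp_rot'];print(s['position'],R.round(3).tolist(),s['wrist_force'])
k=atz('wrist',201.4,218.6,.254);t=atz('wrist',204.6,311.4,.104)
for z in(.215,.222,.23):
  n=atz('wrist',240,206,z); print(n,np.linalg.norm((k-n)[:2]),np.linalg.norm((t-n)[:2]))
print(k,t)
print('shift',R.T@(np.array([.5145,-.0147,.226])-s['position']))
E
```

```text
[0.50374682 0.01636378 0.34110513] [[-0.979, -0.205, 0.009], [-0.205, 0.979, 0.003], [-0.009, 0.001, -1.0]] [-0.05949546 -1.16493072 -0.36312209]
[ 0.57380628 -0.02227698  0.215     ] 0.06051401947573173 0.13651497134133694
[ 0.57010619 -0.02164475  0.222     ] 0.05676178038417134 0.13513233688369997
[ 0.56587752 -0.02092221  0.23      ] 0.052473764612895164 0.13366379807981207
[ 0.51390243 -0.01370518  0.254     ] [0.54390777 0.11092369 0.104     ]
shift [-0.00309992 -0.03274008  0.11510108]
```

carry_out --pt "-0.001 -0.016 0 0 0 0 0" --pt "-0.001 -0.015 0 0 0 0 0" --pt "0 0 0.03 0 0.004 0 0" --pt "0 0 0.03 0 0.004 0 0" --pt "0 0 0.02 0 0 0 0" --pt "0 0 0.015 0 0 0 0" --pt "0 0 0.0 0 0 0 0" --pt "0 0 0.0 0 0 0 0"

```text
time: 3.6
position: [0.5141, -0.0146, 0.2461]
tcp_rot: [[-0.977, -0.214, 0.007], [-0.214, 0.977, -0.001], [-0.007, -0.003, -1.0]]
wrist_force: [-0.3, -0.1, -0.1]
grip_width: 1.004
```

```bash
cat > st.py <<'E'
from h import *
import sys
s=sensors.get_state();R=s['tcp_rot'];p=s['position'];print(s['time'],p,R.round(3).tolist(),s['wrist_force'].round(2),s['grip_width'])
if len(sys.argv)>3: print('shift',R.T@(np.array(eval('['+','.join(sys.argv[1:])+']'))-p))
E
python3 st.py .5142 -.0143 .226
```

```text
3.6 [ 0.51408056 -0.01462611  0.24614031] [[-0.977, -0.214, 0.007], [-0.214, 0.977, -0.001], [-0.007, -0.003, -1.0]] [-0.31 -0.08 -0.06] 1.0036523450506905
shift [-5.09476876e-05  3.51112470e-04  2.01401812e-02]
```

Spot on. I'll lower 20 mm and close gently.

carry_out --pt "0 0 0.01 0 0 0 0" --pt "0 0 0.01 0 0 0 0" --pt "0 0 0.0 0 0 0 0" --pt "0 0 0.0 0 0 0 120" --pt "0 0 0.0 0 0 0 255" --pt "0 0 0 0 0 0 255" --pt "0 0 0 0 0 0 255" --pt "0 0 0 0 0 0 255" --newtons 12

```text
time: 4.4
position: [0.5163, -0.0153, 0.2283]
tcp_rot: [[-0.977, -0.215, 0.013], [-0.215, 0.977, -0.003], [-0.012, -0.006, -1.0]]
wrist_force: [0.5, 0.3, -0.3]
grip_width: 0.57
```

```bash
python3 st.py .5142 -.0143 .226
```

```text
4.4 [ 0.51628883 -0.01530022  0.22827048] [[-0.977, -0.215, 0.013], [-0.215, 0.977, -0.003], [-0.012, -0.006, -1.0]] [ 0.55  0.32 -0.3 ] 0.5702404304738791
shift [0.00185283 0.00143882 0.00223954]
```

carry_out --pt "0.001 0 0.001 0 0 0 255" --pt "0.001 0 0 0 0 0 255" --pt "0 0 0 0 0 0 255" --pt "0 0 0 0 0 0 255" --pt "0 0 0 0 0 0 255" --pt "0 0 0 0 0 0 255"

```text
time: 5.0
position: [0.5142, -0.0152, 0.2273]
tcp_rot: [[-0.977, -0.215, 0.014], [-0.215, 0.977, -0.002], [-0.013, -0.005, -1.0]]
wrist_force: [0.7, 0.9, 0.1]
grip_width: 0.232
```

```bash
python3 st.py .5142 -.0143 .226
```

```text
5.0 [ 0.51416348 -0.01519995  0.22734514] [[-0.977, -0.215, 0.014], [-0.215, 0.977, -0.002], [-0.013, -0.005, -1.0]] [0.74 0.87 0.1 ] 0.23166253628171418
shift [-0.00021194  0.00087758  0.00134372]
```

carry_out --pt "-0.001 0.003 0 0 0 0 255" --pt "-0.001 0.003 0 0 0 0 255" --pt "-0.001 0.003 0 0 0 0 255"

```text
time: 5.3
position: [0.5156, -0.007, 0.2275]
tcp_rot: [[-0.977, -0.214, 0.014], [-0.214, 0.977, -0.005], [-0.013, -0.008, -1.0]]
wrist_force: [2.9, -2.8, -0.3]
grip_width: 0.23
```

```bash
cat > c.py <<'E'
from h import *
C=np.array([.5735,-.0225])
s=sensors.get_state();R=s['tcp_rot'];p=s['position'];d=p[:2]-C;r=np.hypot(*d);th=np.arctan2(d[1],d[0]);u=d/r;t=np.array([-u[1],u[0]])
f=s['wrist_force'];print('t %.2f r %.4f th %.3f arc %.1f mm z %.4f'%(s['time'],r,th%6.2832,1e3*.06*(th%6.2832-3.02),p[2]),'Frad %.2f Ftan %.2f Fz %.2f'%(f[:2]@u,f[:2]@t,f[2]),'grip',round(s['grip_width'],3),'tool_ccw_tan',(R.T@np.r_[t,0]).round(2),'zaxis',R[:,2].round(3),p.round(4))
E
python3 c.py
```

```text
t 5.30 r 0.0599 th 2.880 arc -8.4 mm z 0.2275 Frad -3.55 Ftan 1.94 Fz -0.27 grip 0.23 tool_ccw_tan [ 0.46 -0.89  0.  ] zaxis [ 0.014 -0.005 -1.   ] [ 0.5156 -0.007   0.2275]
```

carry_out --pt "-0.0019 0.0025 0 0 0 0 255" --pt "-0.0016 0.0026 0 0 0 0 255"

```text
time: 5.5
position: [0.5178, -0.001, 0.2276]
tcp_rot: [[-0.977, -0.214, 0.014], [-0.214, 0.977, -0.006], [-0.012, -0.009, -1.0]]
wrist_force: [0.2, -2.4, 1.2]
grip_width: 0.231
```

```bash
python3 c.py
```

```text
t 5.50 r 0.0597 th 2.774 arc -14.8 mm z 0.2276 Frad -1.07 Ftan 2.13 Fz 1.24 grip 0.231 tool_ccw_tan [ 0.55 -0.83  0.  ] zaxis [ 0.014 -0.006 -1.   ] [ 0.5178 -0.001   0.2276]
```

carry_out --pt "-0.0017 0.0025 0 0 0 0 255" --pt "-0.0018 0.0024 0 0 0 0 255"

```text
time: 5.7
position: [0.5205, 0.0049, 0.2277]
tcp_rot: [[-0.977, -0.214, 0.014], [-0.214, 0.977, -0.006], [-0.012, -0.009, -1.0]]
wrist_force: [0.2, -2.4, -0.1]
grip_width: 0.237
```

```bash
python3 c.py
```

```text
t 5.70 r 0.0597 th 2.665 arc -21.3 mm z 0.2277 Frad -1.29 Ftan 2.02 Fz -0.09 grip 0.237 tool_ccw_tan [ 0.64 -0.77 -0.  ] zaxis [ 0.014 -0.006 -1.   ] [0.5205 0.0049 0.2277]
```

carry_out --pt "-0.002 0.0023 0 0 0 0 255" --pt "-0.002 0.0022 0 0 0 0 255"

```text
time: 5.9
position: [0.5239, 0.0105, 0.2279]
tcp_rot: [[-0.977, -0.214, 0.014], [-0.214, 0.977, -0.007], [-0.012, -0.01, -1.0]]
wrist_force: [0.2, -3.0, 0.5]
grip_width: 0.232
```

```bash
python3 c.py
```

```text
t 5.90 r 0.0596 th 2.555 arc -27.9 mm z 0.2279 Frad -1.83 Ftan 2.41 Fz 0.51 grip 0.232 tool_ccw_tan [ 0.72 -0.69 -0.  ] zaxis [ 0.014 -0.007 -1.   ] [0.5239 0.0105 0.2279]
```

carry_out --pt "-0.0022 0.002 0 0 0 0 255" --pt "-0.0023 0.0019 0 0 0 0 255"

```text
time: 6.1
position: [0.5277, 0.0157, 0.228]
tcp_rot: [[-0.977, -0.214, 0.014], [-0.214, 0.977, -0.007], [-0.012, -0.01, -1.0]]
wrist_force: [0.0, -3.4, 0.5]
grip_width: 0.234
```

```bash
python3 c.py
```

```text
t 6.10 r 0.0596 th 2.446 arc -34.4 mm z 0.2280 Frad -2.21 Ftan 2.59 Fz 0.48 grip 0.234 tool_ccw_tan [ 0.79 -0.61 -0.  ] zaxis [ 0.014 -0.007 -1.   ] [0.5277 0.0157 0.228 ]
```

Clockwise went 0.57 rad at a steady ~2.4 N, so that way loosens. Now I'll feel the other way.

carry_out --pt "0.0035 -0.0034 0 0 0 0 255" --pt "0.0033 -0.0036 0 0 0 0 255" --pt "0.0031 -0.0039 0 0 0 0 255" --pt "0.0028 -0.0042 0 0 0 0 255" --pt "0.0025 -0.0044 0 0 0 0 255"

```text
time: 6.6
position: [0.5165, -0.0047, 0.2276]
tcp_rot: [[-0.976, -0.216, 0.015], [-0.216, 0.976, -0.001], [-0.014, -0.004, -1.0]]
wrist_force: [1.0, 2.5, 0.5]
grip_width: 0.232
```

```bash
python3 c.py
```

```text
t 6.60 r 0.0597 th 2.838 arc -10.9 mm z 0.2276 Frad -0.22 Ftan -2.66 Fz 0.49 grip 0.232 tool_ccw_tan [ 0.5  -0.87 -0.  ] zaxis [ 0.015 -0.001 -1.   ] [ 0.5165 -0.0047  0.2276]
```

carry_out --pt "0.0022 -0.004 0 0 0 0 255" --pt "0.0018 -0.004 0 0 0 0 255"

```text
time: 6.8
position: [0.5141, -0.0143, 0.2274]
tcp_rot: [[-0.976, -0.216, 0.016], [-0.216, 0.976, -0.001], [-0.015, -0.004, -1.0]]
wrist_force: [2.5, 2.9, -2.1]
grip_width: 0.229
```

```bash
python3 c.py
```

```text
t 6.80 r 0.0599 th 3.004 arc -1.0 mm z 0.2274 Frad -2.07 Ftan -3.26 Fz -2.06 grip 0.229 tool_ccw_tan [ 0.35 -0.94 -0.  ] zaxis [ 0.016 -0.001 -1.   ] [ 0.5141 -0.0143  0.2274]
```

carry_out --pt "0.0006 -0.0019 0 0 0 0 255" --pt "0.0006 -0.0019 0 0 0 0 255"

```text
time: 7.0
position: [0.5137, -0.019, 0.2273]
tcp_rot: [[-0.977, -0.215, 0.015], [-0.215, 0.977, -0.0], [-0.015, -0.004, -1.0]]
wrist_force: [0.9, 2.7, 0.3]
grip_width: 0.23
```

```bash
python3 c.py
```

```text
t 7.00 r 0.0599 th 3.084 arc 3.8 mm z 0.2273 Frad -0.78 Ftan -2.79 Fz 0.28 grip 0.23 tool_ccw_tan [ 0.27 -0.96 -0.  ] zaxis [ 0.015 -0.    -1.   ] [ 0.5137 -0.019   0.2273]
```

carry_out --pt "0.0005 -0.0019 0 0 0 0 255" --pt "0.0005 -0.0019 0 0 0 0 255"

```text
time: 7.2
position: [0.5135, -0.0233, 0.2272]
tcp_rot: [[-0.977, -0.215, 0.015], [-0.215, 0.977, -0.0], [-0.015, -0.003, -1.0]]
wrist_force: [2.2, 2.9, -1.1]
grip_width: 0.234
```

```bash
python3 c.py
```

```text
t 7.20 r 0.0600 th 3.154 arc 8.1 mm z 0.2272 Frad -2.27 Ftan -2.86 Fz -1.14 grip 0.234 tool_ccw_tan [ 0.2  -0.98  0.  ] zaxis [ 0.015 -0.    -1.   ] [ 0.5135 -0.0233  0.2272]
```

carry_out --pt "0.0004 -0.0015 0 0 0 0 255" --pt "0.0003 -0.0015 0 0 0 0 255"

```text
time: 7.4
position: [0.5135, -0.0264, 0.2272]
tcp_rot: [[-0.976, -0.215, 0.015], [-0.215, 0.977, 0.0], [-0.015, -0.003, -1.0]]
wrist_force: [2.2, 2.9, -1.5]
grip_width: 0.231
```

```bash
python3 c.py
```

```text
t 7.40 r 0.0601 th 3.207 arc 11.2 mm z 0.2272 Frad -2.41 Ftan -2.72 Fz -1.50 grip 0.231 tool_ccw_tan [ 0.15 -0.99  0.  ] zaxis [ 0.015  0.    -1.   ] [ 0.5135 -0.0264  0.2272]
```

carry_out --pt "0.0 -0.0018 0 0 0 0 255" --pt "0.0 -0.0018 0 0 0 0 255"

```text
time: 7.6
position: [0.5139, -0.03, 0.2271]
tcp_rot: [[-0.976, -0.215, 0.014], [-0.215, 0.977, 0.0], [-0.014, -0.003, -1.0]]
wrist_force: [0.0, 2.6, 0.8]
grip_width: 0.235
```

```bash
python3 c.py
```

```text
t 7.60 r 0.0600 th 3.268 arc 14.9 mm z 0.2271 Frad -0.35 Ftan -2.56 Fz 0.81 grip 0.235 tool_ccw_tan [ 0.09 -1.    0.  ] zaxis [ 0.014  0.    -1.   ] [ 0.5139 -0.03    0.2271]
```

carry_out --pt "0.0 -0.0018 0 0 0 0 255" --pt "0.0 -0.0018 0 0 0 0 255"

```text
time: 7.8
position: [0.5145, -0.0337, 0.227]
tcp_rot: [[-0.976, -0.215, 0.013], [-0.215, 0.977, 0.0], [-0.013, -0.003, -1.0]]
wrist_force: [0.9, 3.2, -0.3]
grip_width: 0.23
```

```bash
python3 c.py
```

```text
t 7.80 r 0.0601 th 3.330 arc 18.6 mm z 0.2270 Frad -1.44 Ftan -2.99 Fz -0.35 grip 0.23 tool_ccw_tan [ 0.03 -1.    0.  ] zaxis [ 0.013  0.    -1.   ] [ 0.5145 -0.0337  0.227 ]
```

carry_out --pt "-0.0001 -0.0018 0 0 0 0 255" --pt "-0.0002 -0.0018 0 0 0 0 255"

```text
time: 8.0
position: [0.5153, -0.0375, 0.2269]
tcp_rot: [[-0.976, -0.215, 0.013], [-0.215, 0.977, 0.0], [-0.012, -0.002, -1.0]]
wrist_force: [-1.5, 2.2, 0.9]
grip_width: 0.235
```

```bash
python3 c.py
```

```text
t 8.00 r 0.0601 th 3.393 arc 22.4 mm z 0.2269 Frad 0.90 Ftan -2.49 Fz 0.92 grip 0.235 tool_ccw_tan [-0.03 -1.    0.  ] zaxis [ 0.013  0.    -1.   ] [ 0.5153 -0.0375  0.2269]
```

carry_out --pt "-0.0003 -0.0016 0 0 0 0 255" --pt "-0.0003 -0.0016 0 0 0 0 255"

```text
time: 8.2
position: [0.516, -0.0399, 0.2269]
tcp_rot: [[-0.976, -0.216, 0.011], [-0.216, 0.976, 0.002], [-0.011, -0.0, -1.0]]
wrist_force: [-1.8, 6.0, 2.4]
grip_width: 0.23
```

```bash
python3 c.py
```

```text
t 8.20 r 0.0601 th 3.436 arc 25.0 mm z 0.2269 Frad 0.03 Ftan -6.27 Fz 2.38 grip 0.23 tool_ccw_tan [-0.08 -1.    0.  ] zaxis [ 0.011  0.002 -1.   ] [ 0.516  -0.0399  0.2269]
```

It has come hard: 6.3 N. One more tiny step, then I'll hold.

carry_out --pt "-0.0001 -0.0009 0 0 0 0 255"

```text
time: 8.3
position: [0.516, -0.0402, 0.2269]
tcp_rot: [[-0.976, -0.216, 0.01], [-0.216, 0.976, 0.004], [-0.01, 0.001, -1.0]]
wrist_force: [-1.2, 6.5, 1.2]
grip_width: 0.236
```

```bash
python3 c.py
```

```text
t 8.30 r 0.0602 th 3.440 arc 25.2 mm z 0.2269 Frad -0.74 Ftan -6.60 Fz 1.19 grip 0.236 tool_ccw_tan [-0.08 -1.   -0.  ] zaxis [ 0.01   0.004 -1.   ] [ 0.516  -0.0402  0.2269]
```

Nipped at 6.6 N. I'll now unwind clockwise one full turn and a bit.

```bash
cat > plan.py <<'E'
from h import *
import sys
st,n=float(sys.argv[1]),int(sys.argv[2])
exec(open('c.py').read().split('\n',1)[1])
rot=R; q=d
for i in range(n):
    a=th-st*(i+1); nq=.06*np.array([np.cos(a),np.sin(a)]); v=R.T@np.r_[nq-q,0]; q=nq
    print([round(float(v[0]),4),round(float(v[1]),4)],end=', ')
E
python3 plan.py .15 7
```

```text
t 8.30 r 0.0602 th 3.440 arc 25.2 mm z 0.2269 Frad -0.74 Ftan -6.60 Fz 1.19 grip 0.236 tool_ccw_tan [-0.08 -1.   -0.  ] zaxis [ 0.01   0.004 -1.   ] [ 0.516  -0.0402  0.2269]
[-0.0001, 0.009], [-0.0013, 0.0089], [-0.0026, 0.0086], [-0.0039, 0.0081], [-0.005, 0.0075], [-0.0061, 0.0066], [-0.007, 0.0056],
```

carry_out --pt "0 0.009 0 0 0 0 255" --pt "-0.0013 0.0089 -0.0002 0 0 0 255" --pt "-0.0026 0.0086 -0.0002 0 0 0 255" --pt "-0.0039 0.0081 -0.0002 0 0 0 255" --pt "-0.005 0.0075 -0.0002 0 0 0 255"

```text
time: 8.8
position: [0.5194, 0.0029, 0.2278]
tcp_rot: [[-0.977, -0.213, 0.01], [-0.213, 0.977, -0.003], [-0.009, -0.005, -1.0]]
wrist_force: [0.4, -3.1, -1.2]
grip_width: 0.233
```

```bash
python3 plan.py .15 8
```

```text
t 8.80 r 0.0597 th 2.702 arc -19.1 mm z 0.2278 Frad -1.68 Ftan 2.69 Fz -1.17 grip 0.233 tool_ccw_tan [ 0.61 -0.79 -0.  ] zaxis [ 0.01  -0.003 -1.   ] [0.5194 0.0029 0.2278]
[-0.0058, 0.0069], [-0.0069, 0.0057], [-0.0077, 0.0046], [-0.0083, 0.0034], [-0.0087, 0.0021], [-0.009, 0.0008], [-0.009, -0.0005], [-0.0088, -0.0019],
```

carry_out --pt "-0.006 0.0068 -0.0002 0 0 0 255" --pt "-0.0069 0.0057 -0.0002 0 0 0 255" --pt "-0.0077 0.0046 -0.0002 0 0 0 255" --pt "-0.0083 0.0034 -0.0002 0 0 0 255" --pt "-0.0087 0.0021 -0.0002 0 0 0 255" --pt "-0.009 0.0008 -0.0002 0 0 0 255"

```text
time: 9.4
position: [0.5636, 0.0366, 0.2289]
tcp_rot: [[-0.977, -0.214, 0.01], [-0.214, 0.977, -0.011], [-0.008, -0.013, -1.0]]
wrist_force: [-1.2, -8.7, -0.7]
grip_width: 0.229
```

```bash
python3 plan.py .15 8
```

```text
t 9.40 r 0.0599 th 1.737 arc -77.0 mm z 0.2289 Frad -8.38 Ftan 2.67 Fz -0.72 grip 0.229 tool_ccw_tan [ 1.    0.05 -0.01] zaxis [ 0.01  -0.011 -1.   ] [0.5636 0.0366 0.2289]
[-0.0089, -0.0011], [-0.0087, -0.0024], [-0.0082, -0.0037], [-0.0075, -0.0049], [-0.0067, -0.006], [-0.0058, -0.0069], [-0.0047, -0.0077], [-0.0035, -0.0083],
```

```bash
sed -i 's/C=.*/C=np.array([.5737,-.0237])/' c.py; sed -i 's/nq=.06\*/nq=.0597*/; s/C=//' plan.py; python3 plan.py .15 7
```

```text
t 9.40 r 0.0612 th 1.737 arc -77.0 mm z 0.2289 Frad -8.38 Ftan 2.67 Fz -0.72 grip 0.229 tool_ccw_tan [ 1.    0.05 -0.01] zaxis [ 0.01  -0.011 -1.   ] [0.5636 0.0366 0.2289]
[-0.0088, -0.0026], [-0.0086, -0.0024], [-0.0081, -0.0037], [-0.0075, -0.0049], [-0.0067, -0.0059], [-0.0057, -0.0069], [-0.0046, -0.0076],
```

carry_out --pt "-0.0088 -0.0025 -0.0002 0 0 0 255" --pt "-0.0086 -0.0026 -0.0002 0 0 0 255" --pt "-0.0081 -0.0037 -0.0002 0 0 0 255" --pt "-0.0075 -0.0049 -0.0002 0 0 0 255"

```text
time: 9.8
position: [0.5995, 0.0315, 0.2296]
tcp_rot: [[-0.976, -0.216, 0.004], [-0.216, 0.976, -0.012], [-0.001, -0.012, -1.0]]
wrist_force: [-5.7, -5.0, 2.8]
grip_width: 0.232
```

```bash
python3 plan.py .15 7
```

```text
t 9.80 r 0.0610 th 1.134 arc -113.2 mm z 0.2296 Frad -6.94 Ftan 3.00 Fz 2.77 grip 0.232 tool_ccw_tan [ 0.79  0.61 -0.01] zaxis [ 0.004 -0.012 -1.   ] [0.5995 0.0315 0.2296]
[-0.0059, -0.007], [-0.0057, -0.0069], [-0.0046, -0.0077], [-0.0034, -0.0083], [-0.0021, -0.0087], [-0.0008, -0.0089], [0.0005, -0.0089],
```

carry_out --pt "-0.0058 -0.007 -0.0002 0 0 0 255" --pt "-0.0053 -0.0072 -0.0002 0 0 0 255" --pt "-0.0042 -0.008 -0.0002 0 0 0 255" --pt "-0.0029 -0.0085 -0.0002 0 0 0 255" --pt "-0.0016 -0.0088 -0.0002 0 0 0 255"

```text
time: 10.3
position: [0.6296, -0.0012, 0.2307]
tcp_rot: [[-0.976, -0.218, 0.002], [-0.218, 0.976, -0.006], [-0.0, -0.007, -1.0]]
wrist_force: [-2.8, 2.1, 0.2]
grip_width: 0.235
```

```bash
python3 plan.py .15 7
```

```text
t 10.30 r 0.0602 th 0.382 arc -158.3 mm z 0.2307 Frad -1.83 Ftan 3.03 Fz 0.18 grip 0.235 tool_ccw_tan [ 0.16  0.99 -0.01] zaxis [ 0.002 -0.006 -1.   ] [ 0.6296 -0.0012  0.2307]
[-0.0002, -0.009], [0.0006, -0.0089], [0.0019, -0.0087], [0.0032, -0.0084], [0.0044, -0.0078], [0.0055, -0.0071], [0.0065, -0.0062],
```

carry_out --pt "-0.0002 -0.009 -0.0002 0 0 0 255" --pt "0.0009 -0.0089 -0.0002 0 0 0 255" --pt "0.0022 -0.0087 -0.0002 0 0 0 255" --pt "0.0035 -0.0084 -0.0002 0 0 0 255" --pt "0.0047 -0.0077 -0.0002 0 0 0 255" --pt "0.0058 -0.0069 -0.0002 0 0 0 255"

```text
time: 10.9
position: [0.6239, -0.0567, 0.2318]
tcp_rot: [[-0.976, -0.218, 0.002], [-0.218, 0.976, -0.003], [-0.001, -0.004, -1.0]]
wrist_force: [-2.2, 4.9, 1.3]
grip_width: 0.23
```

```bash
python3 plan.py .15 7
```

```text
t 10.90 r 0.0601 th 5.702 arc 160.9 mm z 0.2318 Frad -4.52 Ftan 2.88 Fz 1.31 grip 0.23 tool_ccw_tan [-0.72  0.7  -0.  ] zaxis [ 0.002 -0.003 -1.   ] [ 0.6239 -0.0567  0.2318]
[0.0071, -0.0054], [0.0077, -0.0046], [0.0083, -0.0034], [0.0087, -0.0022], [0.0089, -0.0008], [0.0089, 0.0005], [0.0088, 0.0018],
```

carry_out --pt "0.0074 -0.0049 -0.0002 0 0 0 255" --pt "0.0079 -0.0042 -0.0002 0 0 0 255" --pt "0.0085 -0.003 -0.0002 0 0 0 255" --pt "0.0088 -0.0018 -0.0002 0 0 0 255" --pt "0.0089 -0.0004 -0.0002 0 0 0 255" --pt "0.0089 0.0008 -0.0002 0 0 0 255"

```text
time: 11.5
position: [0.5752, -0.0836, 0.2331]
tcp_rot: [[-0.976, -0.217, 0.007], [-0.217, 0.976, -0.003], [-0.006, -0.005, -1.0]]
wrist_force: [2.2, 5.7, -2.2]
grip_width: 0.236
```

```bash
python3 plan.py .15 8
```

```text
t 11.50 r 0.0600 th 4.737 arc 103.0 mm z 0.2331 Frad -5.65 Ftan 2.29 Fz -2.19 grip 0.236 tool_ccw_tan [-0.98 -0.19  0.01] zaxis [ 0.007 -0.003 -1.   ] [ 0.5752 -0.0836  0.2331]
[0.0086, 0.0026], [0.0082, 0.0036], [0.0075, 0.0048], [0.0067, 0.0059], [0.0058, 0.0068], [0.0047, 0.0076], [0.0035, 0.0082], [0.0022, 0.0087],
```

carry_out --pt "0.0086 0.003 -0.0002 0 0 0 255" --pt "0.008 0.0039 -0.0002 0 0 0 255" --pt "0.0073 0.0051 -0.0002 0 0 0 255" --pt "0.0065 0.0061 -0.0002 0 0 0 255" --pt "0.0055 0.007 -0.0002 0 0 0 255" --pt "0.0044 0.0077 -0.0002 0 0 0 255"

```text
time: 12.1
position: [0.5258, -0.0603, 0.2344]
tcp_rot: [[-0.976, -0.216, 0.012], [-0.216, 0.976, -0.006], [-0.011, -0.009, -1.0]]
wrist_force: [6.9, 2.0, -3.6]
grip_width: 0.234
```

```bash
python3 plan.py .15 7
```

```text
t 12.10 r 0.0603 th 3.794 arc 46.4 mm z 0.2344 Frad -6.70 Ftan 2.63 Fz -3.60 grip 0.234 tool_ccw_tan [-0.42 -0.91  0.01] zaxis [ 0.012 -0.006 -1.   ] [ 0.5258 -0.0603  0.2344]
[0.0026, 0.0086], [0.0019, 0.0088], [0.0005, 0.0089], [-0.0008, 0.0089], [-0.0021, 0.0087], [-0.0034, 0.0083], [-0.0046, 0.0077],
```

carry_out --pt "0.0022 0.0088 0 0 0 0 255" --pt "0.0015 0.0089 -0.0001 0 0 0 255" --pt "0.0002 0.0089 -0.0001 0 0 0 255" --pt "-0.001 0.0088 -0.0001 0 0 0 255" --pt "-0.002 0.006 0 0 0 0 255" --pt "0 0 0 0 0 0 255"

```text
time: 12.7
position: [0.5137, -0.0187, 0.2353]
tcp_rot: [[-0.976, -0.216, 0.012], [-0.216, 0.976, -0.012], [-0.009, -0.015, -1.0]]
wrist_force: [1.5, -1.2, -1.4]
grip_width: 0.236
```

```bash
python3 c.py
```

```text
t 12.70 r 0.0602 th 3.059 arc 2.4 mm z 0.2353 Frad -1.58 Ftan 1.03 Fz -1.44 grip 0.236 tool_ccw_tan [ 0.3  -0.96  0.01] zaxis [ 0.012 -0.012 -1.   ] [ 0.5137 -0.0187  0.2353]
```

carry_out --pt "0 0 0 0 0 0 0" --pt "0 0 0 0 0 0 0" --pt "0 0 0 0 0 0 0" --pt "0 0 0 0 0 0 0" --pt "0 0 0 0 0 0 0" --pt "0 0 0 0 0 0 0" --pt "0 0 -0.01 0 0 0 0" --pt "0 0 -0.03 0 0 0 0" --pt "0 0 -0.04 0 0 0 0" --pt "0 0 -0.02 0 0 0 0"

```text
time: 13.7
position: [0.5102, -0.0168, 0.336]
tcp_rot: [[-0.976, -0.216, 0.001], [-0.216, 0.976, -0.008], [0.001, -0.008, -1.0]]
wrist_force: [0.7, 1.1, 0.2]
grip_width: 1.0
```

```bash
python3 c.py; python3 -c "
from h import *
print(sensors.get_state()['q'])"
```

```text
t 13.70 r 0.0639 th 3.033 arc 0.8 mm z 0.3360 Frad -0.57 Ftan -1.14 Fz 0.17 grip 1.0 tool_ccw_tan [ 0.32 -0.95  0.01] zaxis [ 0.001 -0.008 -1.   ] [ 0.5102 -0.0168  0.336 ]
[-0.26096042 -0.0299123   1.65244206 -0.0077877   1.51596985 -2.04916551]
```

carry_out --pt "-0.015 0.029 0 0 0 0 0" --pt "-0.015 0.029 0 0 0 0 0" --pt "-0.015 0.029 0 0 0 0 0" --pt "-0.014 0.027 0 0 0 0 0" --pt "0 0 0 0 0 0.14 0" --pt "0 0 0 0 0 0.14 0" --pt "0 0 0 0 0 0.14 0" --pt "0 0 0 0 0 0.14 0" --pt "0 0 0 0 0 0.14 0" --pt "0 0 0 0 0 0.14 0"

```text
time: 14.7
position: [0.5474, 0.1121, 0.35]
tcp_rot: [[-0.793, 0.609, 0.019], [0.609, 0.793, -0.01], [-0.021, 0.003, -1.0]]
wrist_force: [0.5, -0.9, -0.3]
grip_width: 0.997
```

carry_out --pt "0 0 0 0 0 0.14 0" --pt "0 0 0 0 0 0.14 0" --pt "0 0 0 0 0 0.14 0" --pt "0 0 0 0 0 0.14 0" --pt "0 0 0 0 0 0.12 0" --pt "0 0 0 0 0 0 0" --pt "0 0 0 0 0 0 0"

```text
time: 15.4
position: [0.5477, 0.112, 0.3561]
tcp_rot: [[-0.206, 0.978, 0.024], [0.978, 0.207, -0.01], [-0.015, 0.021, -1.0]]
wrist_force: [-1.2, 0.2, 0.2]
grip_width: 0.999
```

```bash
python3 st.py .544 .110 .15; python3 w.py wr3; python3 - <<'E'
from h import *
b=get_image('side')
save(np.vstack([cv2.resize(get_image('wrist'),(400,300)),cv2.resize(b[170:310,190:377],(400,300))]),'wr4')
E
```

```text
15.4 [0.54771679 0.11198501 0.3561292 ] [[-0.206, 0.978, 0.024], [0.978, 0.207, -0.01], [-0.015, 0.021, -1.0]] [-1.2   0.24  0.23] 0.9990394152887387
shift [ 0.00188963 -0.00837784  0.20599331]
15.4 [0.54771679 0.11198501 0.3561292 ] [[-0.206, 0.978, 0.024], [0.978, 0.207, -0.01], [-0.015, 0.021, -1.0]] [-1.19557459  0.23643875  0.23052928] 0.9990394152887387
[0.53029705 0.18189365 0.49362451] [[0.978, 0.192, 0.077], [0.206, -0.938, -0.277], [0.019, 0.287, -0.958]]
[0.511, -0.018, 0.253] [192.94328084 299.71986249]
[0.57, -0.027, 0.215] [246.25074738 292.62465162]
[0.543, 0.108, 0.104] [247.1261518  163.95231945]
crank_knob 0.78 [308.1, 194.6] 271
crank_knob 0.49 [143.7, 160.7] 577
tray_knob 0.91 [201.1, 249.8] 2441
tray_knob 0.28 [141.1, 160.5] 576
```

View pics/wr4.png

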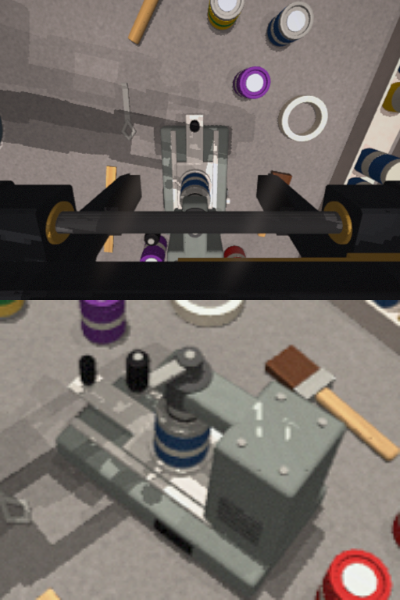

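The tray knob shows at (195,127), as predicted, and the side view shows the clamp foot raised clear of the tin. I'll level the tool and descend.

carry_out --pt "0.001 -0.002 0 0.021 0.015 0 0" --pt "0 0 0 0 0 0 0" --pt "0 0 0.045 0 0 0 0" --pt "0 0 0.045 0 0 0 0" --pt "0 0 0.045 0 0 0 0" --pt "0 0 0.04 0 0 0 0" --pt "0 0 0.03 0 0 0 0" --pt "0 0 0 0 0 0 0"

```text
time: 16.45
position: [0.5471, 0.1126, 0.1462]
tcp_rot: [[-0.207, 0.978, 0.002], [0.978, 0.207, 0.002], [0.001, 0.003, -1.0]]
wrist_force: [-1.8, -1.3, -0.2]
grip_width: 1.0
```

```bash
python3 st.py .5445 .110 .077
```

```text
16.45 [0.54709028 0.11258304 0.14623579] [[-0.207, 0.978, 0.002], [0.978, 0.207, 0.002], [0.001, 0.003, -1.0]] [-1.78 -1.32 -0.18] 1.0001135829642753
shift [-0.00206204 -0.00325967  0.06922499]
```

carry_out --pt "-0.002 -0.003 0.025 0 0 0 0" --pt "0 0 0.025 0 0 0 0" --pt "0 0 0.012 0 0 0 0" --pt "0 0 0.005 0 0 0 0" --pt "0 0 0 0 0 0 0"

```text
time: 16.95
position: [0.5498, 0.1101, 0.0841]
tcp_rot: [[-0.208, 0.978, 0.01], [0.978, 0.208, 0.002], [-0.0, 0.01, -1.0]]
wrist_force: [0.0, 0.5, -0.3]
grip_width: 0.996
```

```bash
python3 st.py .5445 .110 .077
```

```text
16.95 [0.5498314  0.11005045 0.08407416] [[-0.208, 0.978, 0.01], [0.978, 0.208, 0.002], [-0.0, 0.01, -1.0]] [ 0.02  0.47 -0.29] 0.995906005377757
shift [ 0.00106256 -0.00529902  0.00701866]
```

carry_out --pt "0.001 -0.005 0.004 0.008 0 0 0" --pt "0 0 0.002 0 0 0 255" --pt "0 0 0 0 0 0 255" --pt "0 0 0 0 0 0 255" --pt "0 0 0 0 0 0 255" --pt "0 0 0 0 0 0 255" --pt "0 0 0 0 0 0 255" --pt "0 0 0 0 0 0 255" --pt "0 0 0 0 0 0 255" --pt "0 0 0 0 0 0 255" --newtons 15

```text
time: 17.95
position: [0.5452, 0.1097, 0.082]
tcp_rot: [[-0.209, 0.978, 0.003], [0.978, 0.209, -0.001], [-0.002, 0.003, -1.0]]
wrist_force: [-5.3, -2.9, 11.2]
grip_width: 0.221
```

carry_out --pt "0 0 0 0 0 0 255" --pt "0 0 0 0 0 0 255" --pt "0 0 0 0 0 0 255"

```text
time: 18.25
position: [0.5452, 0.1097, 0.0822]
tcp_rot: [[-0.209, 0.978, 0.003], [0.978, 0.209, -0.001], [-0.002, 0.003, -1.0]]
wrist_force: [0.1, -0.6, 1.9]
grip_width: 0.22
```

```bash
python3 st.py .5445 .110 .077
```

```text
18.25 [0.5452149  0.10968179 0.08217655] [[-0.209, 0.978, 0.003], [0.978, 0.209, -0.001], [-0.002, 0.003, -1.0]] [ 0.12 -0.64  1.9 ] 0.22002629068898683
shift [ 0.00047108 -0.00064772  0.00517373]
```

carry_out --pt "0.002 0 0 0 0 0 255" --pt "0.003 0 0 0 0 0 255" --pt "0.004 0 0 0 0 0 255" --pt "0.005 0 0 0 0 0 255" --pt "0.005 0 0 0 0 0 255" --pt "0.005 0 0 0 0 0 255"

```text
time: 18.85
position: [0.5402, 0.1334, 0.0822]
tcp_rot: [[-0.208, 0.978, 0.004], [0.978, 0.208, -0.003], [-0.004, 0.003, -1.0]]
wrist_force: [0.4, -1.5, 1.4]
grip_width: 0.221
```

```bash
python3 st.py .5445 .110 .077
```

```text
18.85 [0.54023644 0.13343857 0.08218235] [[-0.208, 0.978, 0.004], [0.978, 0.208, -0.003], [-0.004, 0.003, -1.0]] [ 0.36 -1.55  1.36] 0.22098064519433186
shift [-0.02379144 -0.00072833  0.00527619]
```

Little side force, so I'll carry on.

carry_out --pt "0.006 0 0 0 0 0 255" --pt "0.006 0 0 0 0 0 255" --pt "0.006 0 0 0 0 0 255" --pt "0.006 0 0 0 0 0 255" --pt "0.006 0 0 0 0 0 255" --pt "0.006 0 0 0 0 0 255" --pt "0.006 0 0 0 0 0 255" --pt "0.006 0 0 0 0 0 255" --pt "0.005 0 0 0 0 0 255"

```text
time: 19.75
position: [0.5283, 0.1906, 0.0822]
tcp_rot: [[-0.209, 0.978, 0.004], [0.978, 0.209, -0.003], [-0.004, 0.004, -1.0]]
wrist_force: [0.4, -2.7, 0.8]
grip_width: 0.219
```

```bash
python3 st.py .5452 .1097 .0822
```

```text
19.75 [0.52830093 0.1906074  0.08217091] [[-0.209, 0.978, 0.004], [0.978, 0.209, -0.003], [-0.004, 0.004, -1.0]] [ 0.4  -2.68  0.79] 0.21911895214102095
shift [-0.08265191 -0.00040065  0.00029898]
```

carry_out --pt "0.004 0 0 0 0 0 255" --pt "0.004 0 0 0 0 0 255" --pt "0.003 0 0 0 0 0 255" --pt "0.003 0 0 0 0 0 255" --pt "0.003 0 0 0 0 0 255" --pt "0.002 0 0 0 0 0 255" --pt "0.002 0 0 0 0 0 255"

```text
time: 20.45
position: [0.5247, 0.2078, 0.0821]
tcp_rot: [[-0.211, 0.978, 0.005], [0.977, 0.211, -0.013], [-0.014, 0.003, -1.0]]
wrist_force: [1.2, -11.3, 1.9]
grip_width: 0.222
```

```bash
python3 st.py .5452 .1097 .0822
```

```text
20.45 [0.5247066  0.2077584  0.08214997] [[-0.211, 0.978, 0.005], [0.977, 0.211, -0.013], [-0.014, 0.003, -1.0]] [  1.24 -11.33   1.9 ] 0.2216607672816325
shift [-0.10016576 -0.00062941  0.00136189]
```

Stop reached: 100 mm of travel and force up to 11 N. I'll release and rise.

carry_out --pt "0 0 0 0 0 0 255" --pt "0 0 0 0 0 0 0" --pt "0 0 0 0 0 0 0" --pt "0 0 0 0 0 0 0" --pt "0 0 0 0 0 0 0" --pt "0 0 0 0 0 0 0" --pt "0 0 0 0 0 0 0" --pt "0 0 -0.01 0 0 0 0" --pt "0 0 -0.03 0 0 0 0" --pt "0 0 -0.04 0 0 0 0"

```text
time: 21.45
position: [0.5192, 0.2093, 0.1585]
tcp_rot: [[-0.21, 0.978, -0.008], [0.978, 0.21, -0.013], [-0.011, -0.011, -1.0]]
wrist_force: [1.5, -0.1, -0.1]
grip_width: 0.993
```

carry_out --pt "0 0 -0.04 0 0 0 0" --pt "0.02 0 -0.04 0 0 0 0" --pt "0.04 0 -0.03 0 0 0 0" --pt "0.04 0 0 0 0 0 0" --pt "0.04 0 0 0 0 0 0" --pt "0 0 0 0 0 0 0" --pt "0 0 0 0 0 0 0"

```text
time: 22.15
position: [0.493, 0.3526, 0.2863]
tcp_rot: [[-0.207, 0.978, 0.01], [0.978, 0.207, -0.006], [-0.008, 0.008, -1.0]]
wrist_force: [0.2, -0.4, 0.2]
grip_width: 1.0
```

```bash
python3 st.py; python3 - <<'E'
from h import *
a=get_image('top');b=get_image('side')
save(np.vstack([cv2.resize(a[130:250,170:360],(570,300)),cv2.resize(b[160:310,170:360],(570,300) if 0 else (380,300))[:, :] if 0 else cv2.copyMakeBorder(cv2.resize(b[160:310,170:360],(380,300)),0,0,0,190,cv2.BORDER_CONSTANT)]),'end')
E
```

```text
22.15 [0.4929708  0.35260585 0.28632401] [[-0.207, 0.978, 0.01], [0.978, 0.207, -0.006], [-0.008, 0.008, -1.0]] [ 0.2  -0.41  0.17] 1.0000109847498815
```

View pics/end.png

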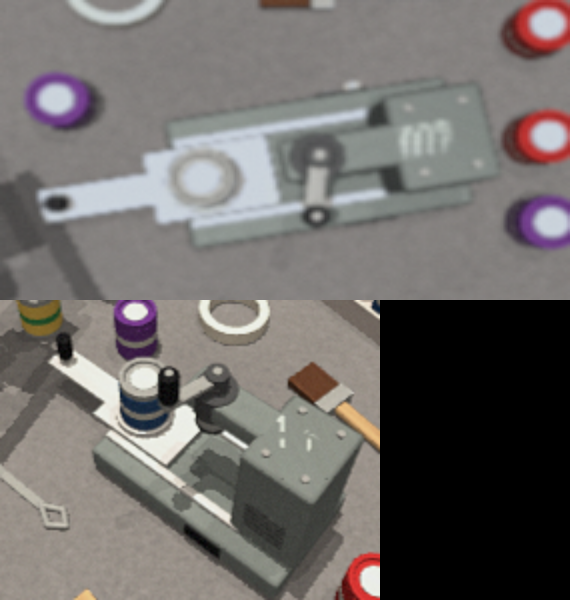

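The tray is fully out with the tin upright in its ring at top-crop (203,178), and the tray knob is at (57,203). The foot is up under the over-arm, and the gripper is well away. I'm handing in.

```bash
python3 -c "
from h import *
print(robot.finish_job())"
```

```text
the job is handed in; nothing more can be done
None
```

The clamp is off the tin, and the tray is out to its stop with the tin still upright in its ring. I handed the job in at about 22 s of the 61 s; it reports no verdict.

- **Finding the thread:** clockwise seen from above, the crank turned freely for 0.57 rad at about 2.4 N, so that way loosens. Counter-clockwise it came hard about 0.4 rad past where I found it. I nipped it there at about 6.6 N at the knob; the highest reading was 6.6 N.
- **Loosening:** I wound it back clockwise a little over one turn. The knob rose 8.4 mm, against the 5.5 mm needed.
- **Tray:** I pulled it 100 mm until the force rose from about 3 N to 11 N at the stop, then let go and moved the gripper well away.

**Last checks:** the final top and side pictures show the tin standing in the ring and the foot raised clear of it. The wrist force is near zero. In the parts of the scene those pictures show, the things on the counter look untouched. I never lowered the gripper near any of them, but I didn't measure their positions again.

**Disagreement:** my first close-up estimate of the crank knob differed from the other cameras by about 1 cm, because the arm was still settling. I measured again once it was still, and then the cameras agreed.

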